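Press a slide carrier under the spring blade of a loading stage

TASK

With the fingertips, press the slide carrier down hard on the thumb ledge at its tail so that its sprung bed sinks all the way into the stage, and, keeping it pressed down, slide it along its rails under the spring blade until it is fully home against the end stop; then let go. Do not lift the carrier or bend the blade with the fingers, and leave the bottle, jar and dish where they stand.

Things in the scene. Friction and masses are not known exactly. Their poses are not given: they have to be found in the camera images.
- stage: Fixed loading stage of a microscope: dark steel block 232 x 120 mm, flat deck 40 mm above the table. Origin under its middle at table height; its x axis is the direction in which the carrier slides home, z up. Two aluminium guide rails, 10 mm high above the deck and 52 mm apart, from x = -114 to +74 mm, lead the carrier along the centre line y = 0.
- stop (a point): Top middle of the end stop's face, a low wall 12 mm high above the deck that closes the track at x = +65 mm in the stage's frame. Behind it (x = 82 to 108 mm) a grey block 34 mm high above the deck carries the spring blade.
- carrier: Loose aluminium slide carrier between the rails: plate 130 (x) x 50 (y) x 12 mm with an inlaid glass slide, 0.11 to 0.22 kg. Origin at the centre of its underside, x axis towards its nose, which faces the blade. It starts 32 to 47 mm short of home, nose clear of the blade; home (nose on the stop) is x = 0 in the stage's frame. Underside 46 mm above the table at the start, 40 mm pressed fully down.
- ledge (a point): Middle of the flat thumb ledge, the rear 40 mm of the carrier's top over its full 50 mm width: 45 mm behind the carrier's origin, 58 mm above the table at the start, 52 mm pressed fully down. 20 mm ahead of this point stands the face of a cross ridge, 9 mm high over the plate and 8 mm thick, to push forward against while pressing down on the ledge.
- bed (a joint): The black sprung bed under the carrier, 48 mm wide: how far it is pressed down, 0 (up) to 0.006 m (flush with the deck). On the carrier it gives at about 4 N and is fully down at about 10 N, then rigid. It does not move along the track: the carrier rubs on it, so sliding takes roughly 0.5 to 0.7 of the pressing force plus a few N at the blade.
- blade (a joint): The steel spring blade over the far part of the track, 50 mm long, 30 mm wide: how far it is bent up, 0 (rest) to 0.10 rad. 2 N at its lip start to lift it and each mm more takes 2 N. It reads about 0.05 once the carrier is under it and let go, as the bed then clamps the carrier up against it.
- lip (a point): Centre line of the blade's rolled front lip (a roll 10 mm thick, 36 mm wide), at x = +38 mm in the stage's frame; at rest its underside is 51.6 mm above the table, 0.4 mm lower than the carrier's top pressed fully down. The nose of a carrier that is not pressed almost fully down butts against the lip and stops.
- flask_mid (a point): Bystander: standing glass bottle with a black cap, 54 mm diameter, 115 mm high; point half-way up.
- jar_mid (a point): Bystander: standing amber jar with a white lid, 52 mm diameter, 70 mm high; point half-way up.
- dish_mid (a point): Bystander: small white dish, 60 mm diameter, 16 mm high; point half-way up.
Not all that is in view belongs to the job. Of the things shaped like the carrier, the aluminium one is meant.

How it is judged:
On the way, in this order (a step that is already met when the one before it is completed fails the run):
1. the fingers press the carrier and its bed down before it reaches the blade (value of joint bed above 0.005 m and contact force between the fingers and carrier above 4 N and x of carrier in the frame of stage below -0.02 m), for 0.1 s.
2. the carrier, still pressed down by the fingers, has its nose well under the blade (x of carrier in the frame of stage above -0.018 m and value of joint bed above 0.003 m and contact force between the fingers and carrier above 3 N and z of carrier in the frame of stage below 0.045 m), for 0.05 s.
At the end, for the whole second after the job is handed in: The carrier lies still between the rails with its nose within 3 mm of the end stop, under the blade, which bears on it (bent up more than 0.015 rad, more than 1 N), and the fingers are off it (x of carrier in the frame of stage between -0.003 and 0.003 m and y of carrier in the frame of stage between -0.003 and 0.003 m and z of carrier in the frame of stage below 0.0455 m and value of joint blade above 0.015 rad and contact force between carrier and blade above 1 N and linear speed of carrier below 0.01 m/s); the robot touches nothing.
It fails at once if the carrier is lifted off its bed (more than 5 mm above its starting height) (z of carrier in the frame of stage above 0.051 m).
It fails at once if the carrier is tipped (more than 0.12 rad) (angle between carrier's own z axis and vertical above 0.12 rad).
It fails at once if the robot bends the blade itself (more than 3 N on it) (contact force between any of the fingers, the arm and blade above 3 N).
It fails at once if a bystander is moved more than 20 mm (distance of any of flask_mid, jar_mid, dish_mid from where it was at the start of the episode above 0.02 m).
It also fails if it takes over 48 s, if anything falls off the work surface, if the arm or the gripper's body presses on something with over 40 N, if the wrist force passes 120 N, or if a joint passes its speed limit or range.

ROBOT

A 6-joint arm with a two-finger parallel gripper is mounted at the origin on the work surface. World frame = base frame: x ahead of the robot, y to its left, z up, the work surface at z = 0. Lengths are in m, angles in rad, forces in N, time in s.
With the tool pointing down it reaches from about 0.35 to 0.85 m from the base axis. Payload 8.1 kg.
Tool frame: the origin (TCP) lies midway between the tips of the shut fingers; the grasp point (between the pads) lies 19 mm behind it (robot.grip_point_offset is the distance from the TCP to the grasp point, in m); z points along the fingers, y is the line along which they close (so a half turn about z gives the same grasp; the last joint's range is limited). The gripper opens to 93 mm and grips with 3 to 60 N. Pads are 15 mm wide; open, the fingers measure 128 mm over their backs; the gripper's body (75 mm by 188 mm) begins 65 mm behind the grasp point.
Start: joints at [-1.255, 0.13, 1.488, -0, 1.523, -0.085], TCP at [0.234, -0.552, 0.219] pointing down, gripper open.
Joint ranges: [-2.96, 2.96], [-0.89, 2.26], [0.02, 2.5], [-1.34, 4.48], [0, 2.73], [-2.66, 2.66]. Speed limits (rad/s): [2.39, 2.39, 2.79, 3.14, 3.14, 3.14].

INTERFACE

Orientations are given as a rotation vector (axis times angle).
In Python, from plant import robot, read_camera, job gives the robot as it stands.
- The arm moves only by the shell command python3 -m inch 'ROWS' [FORCE]. ROWS is JSON, one flat list of numbers, 5 for each row, row after row: the shift along the world's x, y, z in mm, then the turn about the world's z in degrees, then the opening in per cent of the stroke, from 0 (shut) to 100 (fully open). In form: [dx, dy, dz, yaw, hand, dx, dy, dz, yaw, hand, ...]. A call has 1 to 10 rows; each row is the pose to reach, as a shift and turn from the pose commanded when the call began; what a row does not reach only later rows make up. A row lasts 1/12 s, in which the tool goes at most 41.7 mm and 7.16 degrees, less where a joint would pass 70% of its speed; a pose out of reach is approached as far as the arm can. A call with a gripper value outside its range is refused whole. The fingers move at their own pace and stop on an object; FORCE is the grip in N (left out, the last holds). Time passes only in rows, so rows that repeat a pose let the fingers close. It gives the time, the measured TCP pose, the force, the opening and the grip force at its end, in the units of the state.
- robot.read_state(): the state, without advancing time (a new reading comes with each control period).
- read_camera(name): name is "scene" or "top" or "wrist"; returns a dict with "image" (400x640x3 uint8, blue, green, red), "K" (3x3 intrinsics, pixels), "extrinsics" (4x4, takes a point from world to camera coordinates); the wrist camera has in their place "mount" (4x4, takes a point from camera to tool coordinates, whose origin is the TCP and whose axes are the flange's). Camera axes: x right, y down, z forward; pixel columns grow to the right and rows downward; lengths in m; the calibration is good to about 2 mm. A picture is of the moment at which its call begins: read the wrist's pose just before it. There is no depth.
- job.close_job(): hands the job in; it is judged then, once.
The state is a dict: "t": time; "q": joint angles; "dq": joint speeds; "joint_torque": joint torques, N m; "tool_pos": TCP position; "orientation": TCP orientation; "force": force on the tool from outside, world axes, zero at the start; "wrist_torque": the same for the moment, N m; "opening": finger opening in m; "gripper_force": force on a finger pad.
Only numpy, scipy, OpenCV 4.12 (cv2) and the standard library are available. Lean on these libraries where they do the work, as an engineer would, in place of code of your own. Each camera call takes 0.05 s, during which the arm holds its last target. There are 200 camera calls.

## Working session

There is one attempt and no reset: what is moved stays moved. The work goes in short steps, Python scripts to look and compute and a shell command to move; the robot and the scene stay as the last step left them, time stands still between calls to the robot, and variables do not carry over. Pictures are saved under pics/ and viewed, at most 10 in all, crops included, and the job is handed in when it is done.

```bash
mkdir -p pics; ls
python3 - <<'E'
from plant import robot, read_camera
import cv2,numpy as np
for n in("scene","top"):
    c=read_camera(n); cv2.imwrite(f"pics/{n}0.png",c["image"]); print(n,c["K"],c["extrinsics"])
s=robot.read_state();print(s)
E
```

```text
pics
scene [[425.61973489   0.         322.29184078]
 [  0.         425.61973489 199.32161031]
 [  0.           0.           1.        ]] [[ 0.45221726  0.89162748 -0.02236028 -0.30389806]
 [ 0.55396589 -0.30043307 -0.77644173 -0.26006777]
 [-0.69901455  0.33873352 -0.62979224  1.09205484]
 [ 0.          0.          0.          1.        ]]
top [[458.5554085    0.         309.61577532]
 [  0.         458.5554085  204.94128379]
 [  0.           0.           1.        ]] [[ 0.01819877 -0.99982355 -0.00465449  0.02422719]
 [-0.97902423 -0.01687494 -0.20304381  0.57447449]
 [ 0.20292944  0.00825201 -0.97915859  0.79868872]
 [ 0.          0.          0.          1.        ]]
{'t': 0.1, 'q': array([-1.25539682e+00,  1.31109496e-01,  1.48914476e+00, -4.93305757e-06,
        1.52300196e+00, -8.54257885e-02]), 'dq': array([ 0.00078154, -0.00012176, -0.00276207,  0.00058866, -0.00117127,
       -0.0002288 ]), 'joint_torque': array([ 2.92788909e-04, -5.61341643e+01, -4.93097270e+01,  7.71302730e-02,
        2.92533205e-02, -6.47167849e-05]), 'tool_pos': array([ 0.23395416, -0.55195904,  0.21769217]), 'orientation': array([-3.07709311e+00, -6.25080087e-01,  3.07340291e-04]), 'force': array([ 0.21950688, -0.70509033,  0.53548343]), 'wrist_torque': array([-0.00076866, -0.01557645, -0.02195586]), 'gripper_force': 0.0, 'opening': 0.09282576468485258}
```

View pics/top0.png

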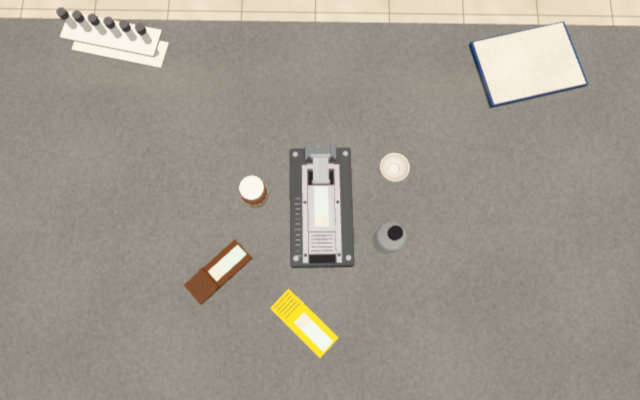

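View pics/scene0.png

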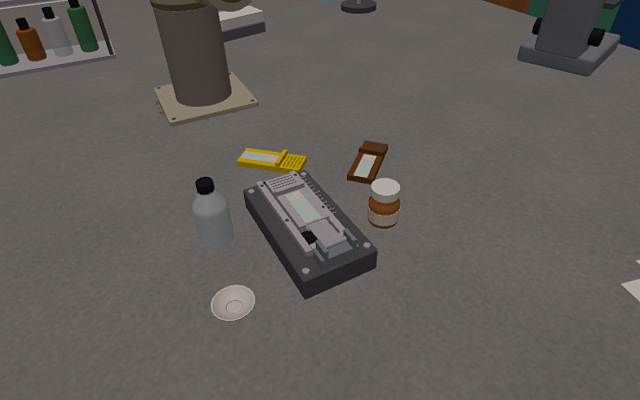

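The top view shows the stage at about (321,207), its slide direction pointing up in the image (roughly world +x). The ledge is near (322,243) and the blade near (320,170). The jar is at (253,190), bottle at (392,236) and dish at (395,167). The red and yellow carriers are decoys.

```bash
cat > h.py <<'E'
import numpy as np,cv2
from plant import robot,read_camera
def ray(K,E,px,z):
    px=np.atleast_2d(px).astype(float)
    d=np.c_[px,np.ones(len(px))]@np.linalg.inv(K).T@E[:3,:3]
    o=-E[:3,:3].T@E[:3,3]
    return o+d*((z-o[2])/d[:,2])[:,None]
def proj(K,E,P):
    p=np.atleast_2d(P)@E[:3,:3].T+E[:3,3]; p=p@K.T; return p[:,:2]/p[:,2:]
E
python3 - <<'E'
from h import *
c=read_camera("top");K,E=c["K"],c["extrinsics"];im=c["image"]
roi=np.zeros(im.shape[:2],np.uint8);roi[135:280,280:365]=1
m=((im.max(2)<75)&(roi>0)).astype(np.uint8)
m=cv2.morphologyEx(m,cv2.MORPH_OPEN,np.ones((2,2)))
cs,_=cv2.findContours(m,cv2.RETR_EXTERNAL,cv2.CHAIN_APPROX_NONE)
cn=max(cs,key=cv2.contourArea)[:,0]
print(cv2.boundingRect(cn),cv2.contourArea(cn))
r=cv2.minAreaRect((ray(K,E,cn,0.04)[:,:2]*1000).astype(np.float32));print(r,cv2.boxPoints(r))
v=cv2.resize(im[140:275,280:365],None,fx=4.4,fy=4.4,interpolation=cv2.INTER_CUBIC)
mm=cv2.resize(m[140:275,280:365]*255,(v.shape[1],v.shape[0]));cv2.imwrite("pics/c1.png",np.hstack([v,cv2.merge([mm]*3)]))
E
```

```text
(311, 256, 25, 8) 168.0
((474.3544921875, 7.662890434265137), (13.023041725158691, 44.85941696166992), 1.017784833908081) [[467.4456     29.973398 ]
 [468.2424    -14.8789425]
 [481.2634    -14.647617 ]
 [480.46658    30.204723 ]]
```

View pics/c1.png

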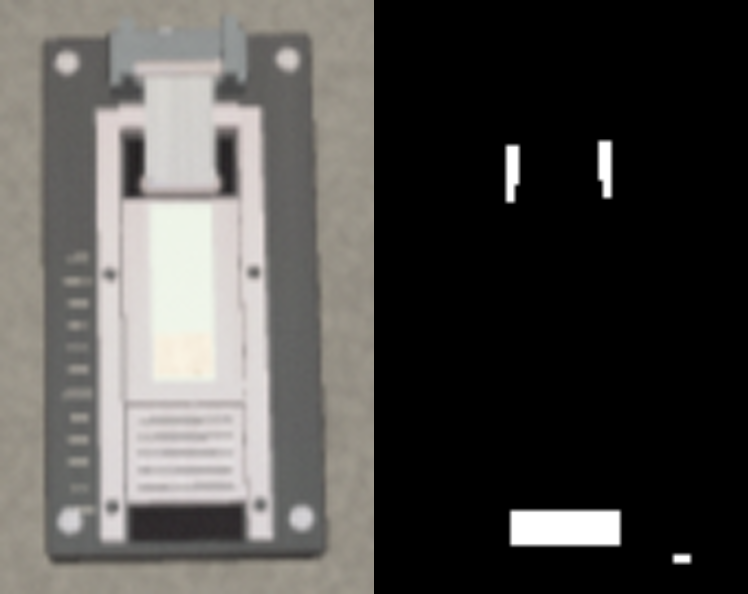

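The crop shows the stage with four corner studs at crop pixels (66,62), (288,59), (302,518) and (70,521). The blade lip is at about row 185, the carrier tail at row 500, and the ridge near row 403. The bed is exposed behind the tail.

Run:
```python
from h import *
c=read_camera("top");K,E=c["K"],c["extrinsics"];im=c["image"]
f=lambda p:np.array(p)/4.4+[279.6,139.6]
s=ray(K,E,f([(66,62),(288,59),(302,518),(70,521)]),0.042)[:,:2]
print("studs",s*1000,"mid",s.mean(0)*1000)
ax=(s[0]+s[1]-s[2]-s[3]);print("yaw",np.degrees(np.arctan2(ax[1],ax[0])),"len",np.linalg.norm(s[0]-s[3]),np.linalg.norm(s[1]-s[0]))
g=im[135:280,280:365].max(2); m=np.zeros(im.shape[:2],np.uint8); m[135:280,280:365]=(g<105)
m=cv2.morphologyEx(m,cv2.MORPH_CLOSE,np.ones((3,3)))
m=cv2.morphologyEx(m,cv2.MORPH_OPEN,np.ones((3,3)))
cs,_=cv2.findContours(m,cv2.RETR_EXTERNAL,cv2.CHAIN_APPROX_NONE)
cn=max(cs,key=cv2.contourArea)[:,0];print(cv2.boundingRect(cn))
r=cv2.minAreaRect((ray(K,E,cn,0.04)[:,:2]*1000).astype(np.float32));print(r)
print("tail",ray(K,E,f([(128,500),(245,500)]),0.058)*1000)
print("ridge front/back rows",ray(K,E,f([(185,403)]),0.067)*1000)
print("rail",ray(K,E,f([(97,110),(262,108),(100,541),(273,538)]),0.05)*1000)
print("lip",ray(K,E,f([(143,188),(220,186)]),0.058)*1000)
```

```text
studs [[679.21899512  65.74254554]
 [682.25516935 -32.7840571 ]
 [479.04301121 -39.22116443]
 [476.02887665  58.99715118]] mid [579.13651308  13.1836188 ]
yaw 1.8578561702232552 len 0.2033020525940681 0.09857337257877495
(330, 149, 24, 107)
((587.2160034179688, -26.39815330505371), (207.8928680419922, 39.45414733886719), 2.256704330444336)
tail [[483.75782554  34.46201802  58.        ]
 [484.62180944 -14.2487823   58.        ]]
ridge front/back rows [[523.60808892  11.42475621  67.        ]]
rail [[654.87964369  51.27009902  50.        ]
 [657.00284634 -20.90779808  50.        ]
 [467.19085819  45.93438158  50.        ]
 [469.73247413 -26.47260588  50.        ]]
lip [[617.92829659  30.5082165   58.        ]
 [619.37810187  -2.58056741  58.        ]]
```

```bash
python3 -m inch '[18,36,0,-3,0,36,72,0,-6,0,54,108,0,-9,0,72,144,0,-12,0,90,180,0,-15,0,108,216,0,-18,0,126,252,0,-21,0,144,288,0,-21,0,162,324,0,-21,0,180,360,0,-21,0]' 30; python3 -m inch '[18,36,0,0,0,36,72,0,0,0,54,108,0,0,0,72,144,0,0,0,90,180,0,0,0,95,203,0,0,0,95,203,-30,0,0,95,203,-60,0,0,95,203,-60,0,0,95,203,-60,0,0]'
```

```text
t: 1.03
tool_pos: [0.4145, -0.1906, 0.2187]
orientation: [3.141, 0.053, 0.001]
force: [0.7, -0.5, 0.9]
opening: 0.0309
gripper_force: 0.0
t: 1.87
tool_pos: [0.5074, 0.0108, 0.1571]
orientation: [-3.141, -0.054, 0.007]
force: [0.5, 0.1, 0.9]
opening: 0.0005
gripper_force: 0.0
```

Run:
```python
from h import *
s=robot.read_state();w=read_camera("wrist");cv2.imwrite("pics/w1.png",w["image"])
print(s["tool_pos"],s["orientation"],w["K"],w["mount"])
```

```text
[0.50737839 0.01076734 0.15705674] [-3.14071436 -0.05418311  0.00724636] [[310.32392356   0.         321.94123455]
 [  0.         310.32392356 197.4156777 ]
 [  0.           0.           1.        ]] [[ 1.93249623e-04 -9.71216995e-01 -2.38196370e-01  6.51700057e-02]
 [ 9.99999426e-01  4.38698769e-04 -9.77438019e-04 -2.77358317e-04]
 [ 1.05380087e-03 -2.38196045e-01  9.71216523e-01 -1.66131126e-01]
 [ 0.00000000e+00  0.00000000e+00  0.00000000e+00  1.00000000e+00]]
```

View pics/w1.png

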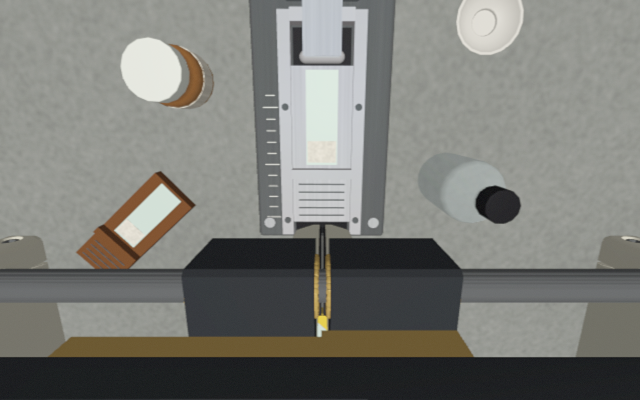

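The wrist view shows the ridge near row 168–170, the ledge at rows 180–220, the tail at about row 222, and the fingertips at about (322,226). The carrier is centred at column 322.

Run:
```python
from h import *
from scipy.spatial.transform import Rotation as R
s=robot.read_state();w=read_camera("wrist");K=w["K"]
T=np.eye(4);T[:3,:3]=R.from_rotvec(s["orientation"]).as_matrix();T[:3,3]=s["tool_pos"]
E=np.linalg.inv(T@w["mount"])
for n,px,z in[("tail",(322,222),.058),("ridge top",(322,168),.067),("ridge foot",(322,179),.058),("studL",(270,222),.042),("studR",(374,222),.042),("railbolt",(285,107),.05),("railboltR",(359,107),.05),("lip front",(322,62),.057),("plateL",(293,150),.058),("plateR",(352,150),.058)]:print(n,ray(K,E,px,z).round(4))
print("tcp px",proj(K,E,s["tool_pos"]))
v=cv2.resize(w["image"][40:240,260:385],None,fx=3,fy=3,interpolation=cv2.INTER_CUBIC);cv2.imwrite("pics/w2.png",v)
```

```text
tail [[0.4855 0.0102 0.058 ]]
ridge top [[0.5359 0.0119 0.067 ]]
ridge foot [[0.5249 0.0115 0.058 ]]
studL [[0.4784 0.0598 0.042 ]]
studR [[ 0.4819 -0.0398  0.042 ]]
railbolt [[0.5846 0.0451 0.05  ]]
railboltR [[ 0.5867 -0.0179  0.05  ]]
lip front [[0.6201 0.0148 0.057 ]]
plateL [[0.5492 0.0371 0.058 ]]
plateR [[ 0.5509 -0.0132  0.058 ]]
tcp px [[322.71320243 239.03635031]]
```

View pics/w2.png

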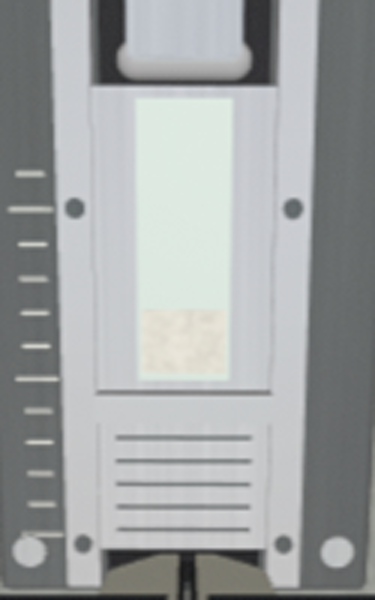

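The ledge spans x ≈ 485–525 mm with its centre line at y ≈ 11.5 mm. Descending to just above it.

```bash
python3 -m inch '[3,0,-25,0,0,3,0,-50,0,0,3,0,-75,0,0,3,0,-90,0,0,3,0,-94,0,0,3,0,-94,0,0,3,0,-94,0,0]'; python3 -m inch '[0,0,-2,0,0,0,0,-4,0,0,0,0,-6,0,0,0,0,-6,0,0]'
```

```text
t: 2.55
tool_pos: [0.5136, 0.0101, 0.0668]
orientation: [3.141, 0.053, 0.004]
force: [0.5, 0.2, 0.3]
opening: 0.0005
gripper_force: 0.0
t: 2.88
tool_pos: [0.5123, 0.0105, 0.0588]
orientation: [3.141, 0.054, 0.001]
force: [-0.3, 0.4, -0.9]
opening: 0.0005
gripper_force: 0.0
```

```bash
python3 -m inch '[0,0,-2,0,0,0,0,-4,0,0,0,0,-5,0,0,0,0,-5,0,0]'; python3 -m inch '[0,0,-1,0,0,0,0,-2,0,0,0,0,-3,0,0,0,0,-3,0,0]'
```

```text
t: 3.22
tool_pos: [0.5124, 0.0106, 0.0542]
orientation: [3.141, 0.054, 0.001]
force: [-3.6, -0.1, 8.5]
opening: 0.0
gripper_force: 4.1
t: 3.55
tool_pos: [0.5125, 0.0106, 0.0522]
orientation: [3.141, 0.054, 0.001]
force: [-7.7, -0.8, 16.5]
opening: 0.0005
gripper_force: 8.1
```

```bash
python3 -m inch '[0,0,-1,0,0,0,0,-2,0,0,0,0,-2,0,0,2,0.1,-2,0,0,4,0.1,-2,0,0,6,0.2,-2,0,0,6,0.2,-2,0,0]'
```

```text
t: 4.13
tool_pos: [0.5156, 0.0106, 0.0521]
orientation: [3.141, 0.055, -0.01]
force: [-33.0, -0.3, 50.1]
opening: 0.0006
gripper_force: 25.0
```

```bash
python3 -m inch '[0,0,2,0,0,0,0,2,0,0,2,0.1,2,0,0,4,0.1,2,0,0,4,0.1,2,0,0]'
python3 - <<'E'
from h import *
c=read_camera("top");v=cv2.resize(c["image"][140:275,280:365],None,fx=4.4,fy=4.4,interpolation=cv2.INTER_CUBIC);cv2.imwrite("pics/c2.png",v)
E
```

```text
t: 4.55
tool_pos: [0.5191, 0.0107, 0.0521]
orientation: [3.141, 0.054, -0.012]
force: [-27.9, -0.6, 33.6]
opening: 0.0006
gripper_force: 16.7
```

```bash
python3 -m inch '[2,0.1,0,0,0,4,0.1,0,0,0,6,0.2,0,0,0,8,0.3,0,0,0,8,0.3,0,0,0]'
python3 - <<'E'
from h import *
c=read_camera("top");v=cv2.resize(c["image"][140:275,280:365],None,fx=4.4,fy=4.4,interpolation=cv2.INTER_CUBIC)
w=cv2.resize(read_camera("wrist")["image"][40:240,260:385],None,fx=2.97,fy=2.97,interpolation=cv2.INTER_CUBIC)
cv2.imwrite("pics/c3.png",np.hstack([v,w]))
E
```

```text
t: 5.02
tool_pos: [0.5268, 0.011, 0.0521]
orientation: [3.141, 0.054, -0.013]
force: [-27.3, -1.9, 33.9]
opening: 0.0004
gripper_force: 17.2
```

View pics/c3.png

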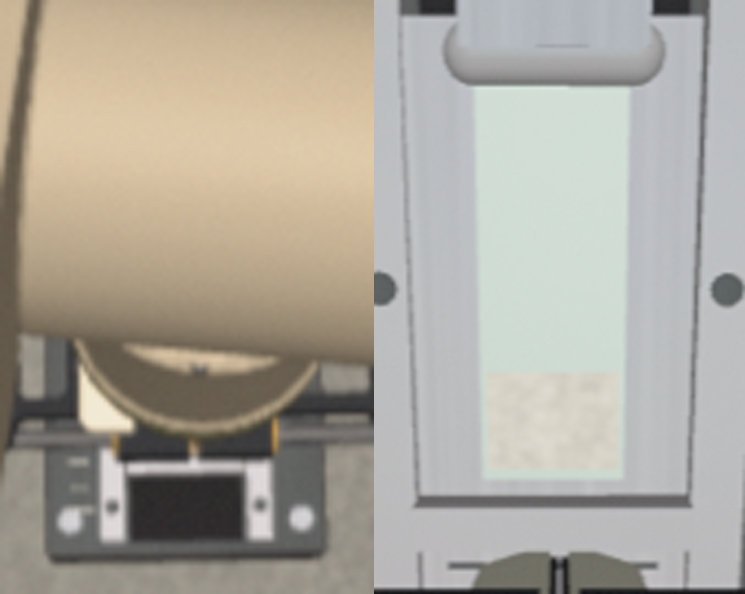

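The wrist view shows the nose already past the lip (nose at row 15, lip at row 60), with the fingertips just behind the ridge. I'll continue sliding.

```bash
python3 -m inch '[2,0.1,0,0,0,4,0.1,0,0,0,6,0.2,0,0,0,8,0.3,0,0,0,10,0.3,0,0,0,10,0.3,0,0,0]'; python3 -m inch '[2,0.1,0,0,0,4,0.1,0,0,0,4,0.1,0,0,0]'
```

```text
t: 5.62
tool_pos: [0.5369, 0.0113, 0.0522]
orientation: [3.141, 0.054, -0.012]
force: [-27.4, -0.8, 33.0]
opening: 0.0005
gripper_force: 16.7
t: 5.87
tool_pos: [0.5411, 0.0114, 0.0521]
orientation: [3.141, 0.054, -0.011]
force: [-26.6, -1.5, 33.5]
opening: 0.0006
gripper_force: 16.3
```

```bash
python3 -m inch '[1,0,0,0,0,2,0.1,0,0,0,2,0.1,0,0,0]'; python3 -m inch '[1,0,0,0,0,2,0.1,0,0,0,2,0.1,0,0,0]';  python3 -m inch '[1,0,0,0,0,2,0.1,0,0,0,2,0.1,0,0,0]'
```

```text
t: 6.12
tool_pos: [0.5426, 0.0115, 0.0522]
orientation: [3.141, 0.054, -0.013]
force: [-27.7, -1.7, 34.4]
opening: 0.0007
gripper_force: 17.1
t: 6.37
tool_pos: [0.5447, 0.0116, 0.0522]
orientation: [3.141, 0.055, -0.012]
force: [-27.2, -1.5, 33.6]
opening: 0.0006
gripper_force: 16.7
t: 6.62
tool_pos: [0.5467, 0.0116, 0.0522]
orientation: [3.141, 0.054, -0.012]
force: [-27.1, -1.0, 33.2]
opening: 0.0005
gripper_force: 16.6
```

Run:
```python
from h import *
w=cv2.resize(read_camera("wrist")["image"][0:240,240:400],None,fx=2.5,fy=2.5,interpolation=cv2.INTER_CUBIC)
cv2.imwrite("pics/c4.png",w)
```

```text
(no output)
```

View pics/c4.png

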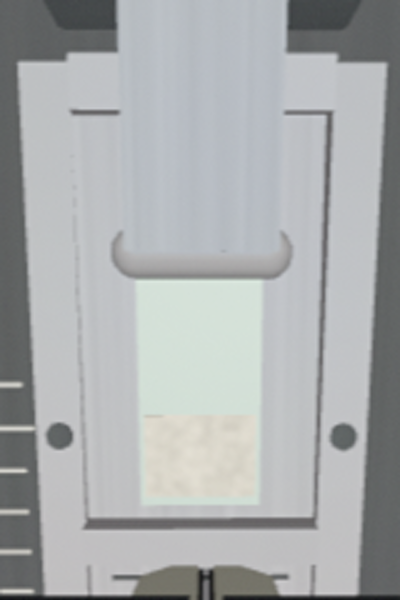

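The nose at row ~112 is nearly at the stop wall. I'll push on until the force rises.

```bash
python3 -m inch '[1,0,0,0,0,2,0.1,0,0,0,2,0.1,0,0,0]'; python3 -m inch '[1,0,0,0,0,2,0.1,0,0,0,2,0.1,0,0,0]';python3 - <<'E'
from h import *
w=cv2.resize(read_camera("wrist")["image"][0:240,240:400],None,fx=2.5,fy=2.5,interpolation=cv2.INTER_CUBIC)
cv2.imwrite("pics/c5.png",w)
E
```

```text
t: 6.92
tool_pos: [0.5494, 0.0117, 0.0522]
orientation: [3.141, 0.054, -0.01]
force: [-23.5, -2.1, 29.8]
opening: 0.0005
gripper_force: 14.9
t: 7.17
tool_pos: [0.5495, 0.0117, 0.0521]
orientation: [3.14, 0.054, -0.017]
force: [-34.0, -2.8, 38.2]
opening: 0.0005
gripper_force: 19.5
```

View pics/c5.png

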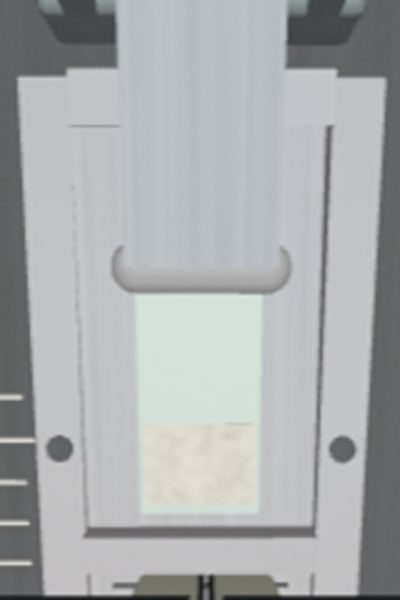

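The gap at the stop has closed, and the tool stopped advancing while the force rose, so the carrier is home. I'll give one confirming nudge, then lift straight up.

```bash
python3 -m inch '[1,0,0,0,0,1,0,0,0,0]'; python3 -m inch '[0,0,3,0,0,0,0,6,0,0,0,0,10,0,0,0,0,20,0,0,0,0,50,0,0,0,0,80,0,0,-20,0,100,0,0,-40,0,110,0,0,-60,0,110,0,0,-60,0,110,0,0]'; python3 -m inch '[-20,0,0,0,0,-40,-30,0,0,0,-40,-65,0,0,0,-40,-100,0,0,0,-40,-135,0,0,0,-40,-170,0,0,0,-40,-170,0,0,0,-40,-170,0,0,0]'
python3 - <<'E'
from h import *
v=cv2.resize(read_camera("top")["image"][140:275,280:365],None,fx=4.4,fy=4.4,interpolation=cv2.INTER_CUBIC)
s=read_camera("scene")["image"]
w=cv2.resize(s[160:300,190:410],None,fx=1.9,fy=1.9,interpolation=cv2.INTER_CUBIC)
o=np.zeros((v.shape[0],v.shape[1]+w.shape[1],3),np.uint8);o[:,:v.shape[1]]=v;o[:w.shape[0],v.shape[1]:]=w
cv2.imwrite("pics/c6.png",o)
E
```

```text
t: 7.38
tool_pos: [0.5502, 0.0116, 0.0521]
orientation: [3.14, 0.054, -0.018]
force: [-35.5, -2.8, 39.3]
opening: 0.0003
gripper_force: 28.8
t: 8.22
tool_pos: [0.4933, 0.0122, 0.1612]
orientation: [3.141, 0.054, 0.0]
force: [-0.7, -0.1, -0.1]
opening: 0.0006
gripper_force: 0.0
t: 8.88
tool_pos: [0.455, -0.1595, 0.1601]
orientation: [-3.141, -0.048, 0.001]
force: [-0.5, 0.4, 0.3]
opening: 0.0006
gripper_force: 0.0
```

View pics/c6.png

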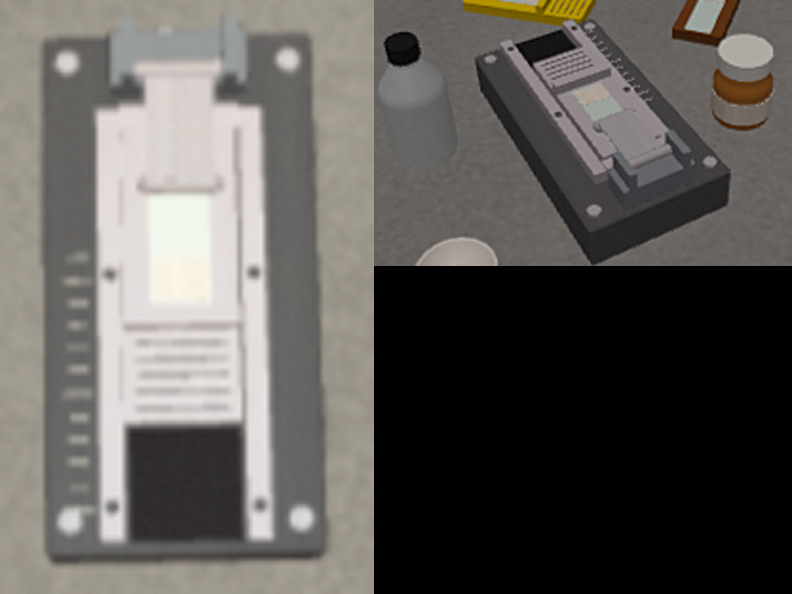

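The carrier's tail moved from crop row 500 to 424 (about 34 mm). No gap is left at the stop, the blade lies over the carrier, and the bystanders are unmoved. Handing in.

```bash
python3 -c "
from plant import job
print(job.close_job())"
```

```text
the job is handed in; nothing more can be done
None
```

I pressed the carrier down, slid it under the blade to the end stop and released it, then handed the job in. The final camera view shows no gap at the stop and the bystanders in place; the hand-in returned no verdict.

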